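# Open the spring ring clamp to its marker and hold it

## Task

Unlock the spring clamp on the bench: draw its upright wooden-handled locking pin out of the bridge and put the pin into the plain steel cup standing on the right, leaving the cup upright. Then pull the clamp's knob toward its front until the pointer on the slide stands level with the little marker on the side rail, and keep it there so that a pastry ring can be put in: the program finishes while still gripping the knob, for the spring would shut the jaw. Leave the jar, the pastry ring and the bottle where they stand.

Things in the scene. Friction and masses are not known exactly. Their poses are not given: they have to be found in the camera images.
- clamp: bench clamp for pastry rings, fixed to the worktop: steel base plate 320 mm long (x) by 130 mm wide (y) by 8 mm thick, origin at the centre of its underside. +x points to its back, where a wooden fixed jaw stands 52 mm high; its slide is pulled toward -x, the front. Turned up to 0.3 rad from facing the robot. A steel bridge (34 mm along x, 89 mm along y, top at z 46 mm) crosses the slide at the origin; the locking pin stands in its hole
- pin_grip (a point): point on the axis of the locking pin, in the middle of its straight handle. The pin is loose, 127 mm long, 80 g or so, upright along z: steel shank 10 mm across and 36 mm long, a collar 23 mm across, then a round wooden handle 86 mm long, 18 mm across, whose top lies 30 mm above this point. At the start the shank passes down through the bridge and through the slide and locks it; lifting it 40 mm frees it
- pin_foot (a point): lower end of the locking pin's shank, 97 mm below pin_grip
- pin_cup_in (a point): centre of the inner floor of the plain steel cup that takes the pin; loose, 90 mm high, mouth 64 mm outside and 58 mm inside, narrowing a little to the bottom, no handle, about 0.45 kg. The rim lies 86 mm above this point. It stands upright to the right of the clamp, nearer or farther than the jar
- knob_grip (a point): point on the axis of the slide's upright round wooden knob, 23 mm across, at the front of the slide, in the middle of its straight part (which is 30 mm high); moves with the slide, axes as the clamp's; 64 mm above the worktop and 20 mm below the knob's top
- pointer_tip (a point): free end of the pointer, a dark steel tab 6 mm wide that stands out from the slide's left side toward the marker rail; 20 mm behind the knob's axis, moves with the slide
- mark (a point): centre of the marker, a small dark steel clip 6 mm wide with an upright fin whose top is 38 mm above the worktop, set on the rail along the clamp's left side; axes as the clamp's. The pointer is level with it when both have the same place along the clamp's x. 40 to 70 mm in front of the pointer at the start; fixed, the pointer passes beside it without touching
- jaw (a joint): travel of the slide with the moving jaw, m: 0 shut, grows as the knob is pulled to the clamp's front, at most 0.085. A spring always draws it shut: about 3.6 N at 0, rising by 0.6 N per 10 mm (7.8 N at 70 mm)
- jar: small spice jar with white lid, 40 mm across, 72 mm high, loose bystander right of the clamp; origin under its centre
- ring: fluted steel pastry ring, 55 mm across, 30 mm high, loose bystander left of the clamp; origin under its centre
- bottle: brown glass bottle with black cap, 47 mm across, 118 mm high, loose bystander behind on the right; origin under its centre
- lock_pin: the locking pin itself; origin at pin_foot, z along the pin to its handle
Not all that is in view belongs to the job. Leave any pink look-alike of the part that bears pin_cup_in alone.

How it is judged:
On the way, in this order (a step that is already met when the one before it is completed fails the run):
1. the locking pin is drawn up out of the bridge, the slide still shut (z of pin_foot in the frame of clamp above 0.06 m and value of joint jaw below 0.006 m), for 0.1 s.
2. the pin stands in the upright steel cup, let go (horizontal distance between pin_foot and pin_cup_in below 0.032 m and z of pin_foot in the frame of pin_cup_in below 0.03 m and angle between pin_cup_in's own z axis and vertical below 0.2 rad and contact force between the fingers and lock_pin below 0.1 N and value of joint jaw below 0.006 m), for 0.2 s.
At the end, for the whole second after the job is handed in: The fingers still hold the knob (contact over 1.5 N) and the pointer stays level with the marker within 5 mm, the slide at rest; the locking pin is let go in the steel cup (its foot within 30 mm of the cup's floor), the cup upright (x of pointer_tip in the frame of mark between -0.005 and 0.005 m and velocity of joint jaw between -0.01 and 0.01 m/s and contact force between the fingers and jaw above 1.5 N and contact force between each of the arm, the fingers and lock_pin below 0.1 N and horizontal distance between pin_foot and pin_cup_in below 0.032 m and z of pin_foot in the frame of pin_cup_in below 0.03 m and angle between pin_cup_in's own z axis and vertical below 0.2 rad); the arm keeps its last pose, push and grip.
It fails at once if the jar is shifted by more than 30 mm (distance of jar from where it was at the start of the episode above 0.03 m).
It fails at once if the ring is shifted by more than 30 mm (distance of ring from where it was at the start of the episode above 0.03 m).
It fails at once if the bottle is shifted by more than 30 mm (distance of bottle from where it was at the start of the episode above 0.03 m).
It also fails if it takes over 51 s, if anything falls off the work surface, if the arm or the gripper's body presses on something with over 40 N, if the wrist force passes 120 N, or if a joint passes its speed limit or range.

## Robot

A 6-joint arm with a two-finger parallel gripper is mounted at the origin on a cart in front of the work surface, level with it; the furniture and walls round the work are solid. World frame = base frame: x ahead of the robot, y to its left, z up, the work surface at z = 0. Lengths are in m, angles in rad, forces in N, time in s.
With the tool pointing down it reaches from about 0.375 to 0.9 m from the base axis. Payload 3.1 kg.
Tool frame: the origin (TCP) lies midway between the tips of the shut fingers; the grasp point (between the pads) lies 19 mm behind it (manip.hold_point_z is the distance from the TCP to the grasp point, in m); z points along the fingers, y is the direction in which the jaws open and shut (so a half turn about z gives the same grasp; the last joint's range is limited). The gripper opens to 85 mm and grips with 20 to 120 N. Pads are 22 mm wide; open, the fingers measure 114 mm over their backs; the gripper's body (76 mm by 85 mm) begins 54 mm behind the grasp point. The pads swing forward as they close: fully open they stand 13 mm farther back than shut.
Start: joints at [0.931, 0.527, 1.433, -0, 1.181, -0.178], TCP at [0.278, 0.56, 0.198] pointing down, gripper open.
Joint ranges: [-3.08, 3.08], [-0.75, 2.2], [0.22, 2.44], [-1.43, 4.57], [0, 2.65], [-2.85, 2.85]. Speed limits (rad/s): [2.79, 2.79, 3.14, 3.14, 3.14, 3.14].

## Interface

Orientations are given as a unit quaternion [x, y, z, w].
In Python, from station import manip gives the robot as it stands.
- The arm moves only by the tool drive_tool, never from a script. Its argument "motion" is one flat list of numbers, 7 for each row, row after row: the shift along the tool's x, y, z in mm, then the turn, a rotation vector about the tool's x, y, z in degrees, then the finger opening in mm, from 0 to 85.4. A call has 1 to 8 rows; each row is the pose to reach, as a shift and turn from the pose measured when the call began, along the tool's axes at that moment; what a row does not reach only later rows make up. A row lasts 1/8 s, in which the tool goes at most 62.5 mm and 10.7 degrees, less where a joint would pass 70% of its speed; a pose out of reach is approached as far as the arm can. A call with a gripper value outside its range is refused whole. The fingers move at their own pace and stop on an object; "force" is the grip in N (left out, the last holds). Time passes only in rows, so rows that repeat a pose let the fingers close. It gives the time, the measured TCP pose, the force and the opening at its end, in the units of the state.
- manip.sense(): the state, without advancing time (a new reading comes with each control period).
- manip.snapshot(name): name is "scene" or "top" or "wrist"; returns a dict with "color" (480x640x3 uint8, red, green, blue), "fx", "fy", "cx", "cy" (pixels), "view" (4x4, takes a point from world to camera coordinates). Camera axes: x right, y up, looking along -z (the intrinsics and any distortion apply to the point x, -y, -z); pixel columns grow to the right and rows downward; lengths in m; the calibration is good to about 2 mm. A picture is of the moment at which its call begins. There is no depth.
- manip.sign_off(): hands the job in, once; it reports no verdict.
The state is a dict: "t": time; "q": joint angles; "qd": joint speeds; "tau": joint torques, N m; "tcp_pos": TCP position; "tool_rot": TCP orientation; "force": force on the tool from outside, world axes, zero at the start; "ft_torque": the same for the moment, N m; "finger_gap": opening from 0.0 (shut) to 1.0 (fully open).
Only numpy, scipy, OpenCV 4.12 (cv2) and the standard library are available. Lean on these libraries where they do the work, as an engineer would, in place of code of your own. Each camera call takes 0.05 s, during which the arm holds its last target.

## Working session

There is one attempt and no reset: what is moved stays moved. The work goes in short steps, Python scripts to look and compute and a tool call to move; the robot and the scene stay as the last step left them, time stands still between calls to the robot, and variables do not carry over. Pictures are saved under pics/ and viewed, and the job is handed in when it is done.

Besides the shell and the picture viewer there is one more tool, called after "Call:" by a JSON object that holds its "op" and its "data". drive_tool: Moves the arm, as the interface text tells. Its arguments: {"type":"object","properties":{"motion":{"type":"array","items":{"type":"number"}},"force":{"type":"number"}},"required":["motion"]}

```bash
ls; mkdir -p pics; cat > h.py <<'E'
import numpy as np,cv2
from station import manip
def snap(n,f):
    s=manip.snapshot(n); cv2.imwrite('pics/'+f,cv2.cvtColor(s['color'],cv2.COLOR_RGB2BGR)); np.savez('pics/'+f+'.npz',**s); return s
def ld(f): return dict(np.load('pics/'+f+'.npz'))
def ray(s,u,v):
    d=np.array([(u-s['cx'])/s['fx'],-(v-s['cy'])/s['fy'],-1.]); R=s['view'][:3,:3];t=s['view'][:3,3]
    return -R.T@t, R.T@d
def onz(s,u,v,z):
    o,d=ray(s,u,v); return o+d*(z-o[2])/d[2]
def proj(s,p):
    c=s['view'][:3,:3]@np.array(p)+s['view'][:3,3]
    return np.array([s['cx']+s['fx']*c[0]/-c[2], s['cy']-s['fy']*c[1]/-c[2]])
def tri(L):
    A=np.zeros((3,3));b=np.zeros(3)
    for s,u,v in L:
        o,d=ray(s,u,v); d=d/np.linalg.norm(d);P=np.eye(3)-np.outer(d,d);A+=P;b+=P@o
    p=np.linalg.solve(A,b); return p
E
python3 - <<'E'
from h import *
for n in ['scene','top','wrist']:
    s=snap(n,n+'0.png'); print(n,s.keys(),s['fx'],s['cx'],s['cy'],-s['view'][:3,:3].T@s['view'][:3,3])
print(manip.sense(), manip.hold_point_z)
E
```

```text
pics
scene dict_keys(['color', 'fx', 'fy', 'cx', 'cy', 'view']) 592.7195079210727 316.26479840146027 235.9801378940315 [-0.22212397 -0.73572937  0.59208771]
top dict_keys(['color', 'fx', 'fy', 'cx', 'cy', 'view']) 544.6547845008797 318.7502970460824 242.6359593354277 [ 0.47919022 -0.0541376   1.14443503]
wrist dict_keys(['color', 'fx', 'fy', 'cx', 'cy', 'view']) 402.00429083728426 315.3867112022106 241.66488507725464 [0.20531964 0.59403835 0.37323417]
{'t': 0.15, 'q': array([ 9.31511187e-01,  5.28252892e-01,  1.43361976e+00,  3.19516004e-05,
        1.18141838e+00, -1.78476438e-01]), 'qd': array([ 5.57677014e-05, -3.04594579e-03, -4.38574809e-03,  1.37949858e-03,
       -8.21122518e-04, -2.51573810e-03]), 'tau': array([ 8.03872645e-04, -4.42744267e+01, -1.78276026e+01, -2.25222693e-04,
        5.63276117e-03, -1.38023299e-07]), 'tcp_pos': array([0.27750075, 0.55933301, 0.19765457]), 'tool_rot': array([ 2.28377042e-01,  9.73572393e-01, -7.73312137e-04, -3.51179230e-04]), 'force': array([-0.95278743,  0.50437638,  0.19422479]), 'ft_torque': array([0.01681854, 0.02602817, 0.04774124]), 'finger_gap': 0.9988413314113922} 0.0187
```

View pics/scene0.png

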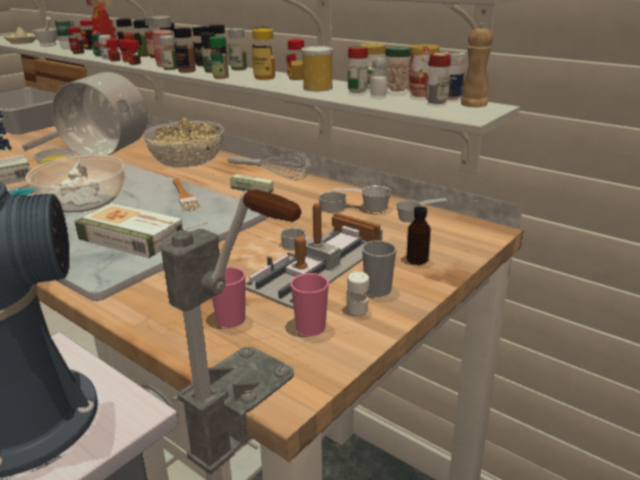

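View pics/top0.png

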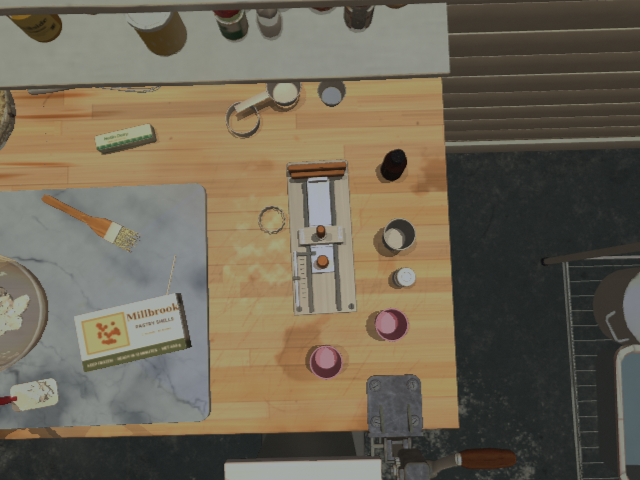

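View pics/wrist0.png

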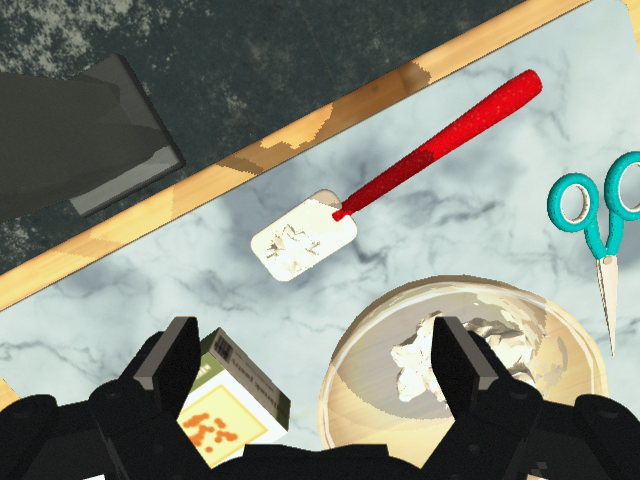

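```bash
python3 - <<'E'
from h import *
a=cv2.imread('pics/scene0.png')[190:330,230:440]; b=cv2.imread('pics/top0.png')[150:330,250:430]
cv2.imwrite('pics/c1.png',cv2.resize(a,None,fx=3.8,fy=3.8,interpolation=cv2.INTER_CUBIC))
cv2.imwrite('pics/c2.png',cv2.resize(b,None,fx=3.3,fy=3.3,interpolation=cv2.INTER_CUBIC))
E
```

```text
(no output)
```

View pics/c1.png

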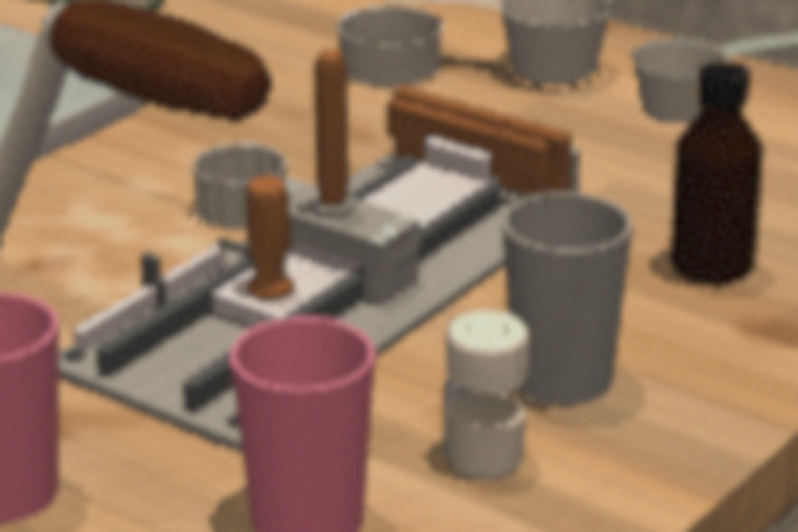

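View pics/c2.png

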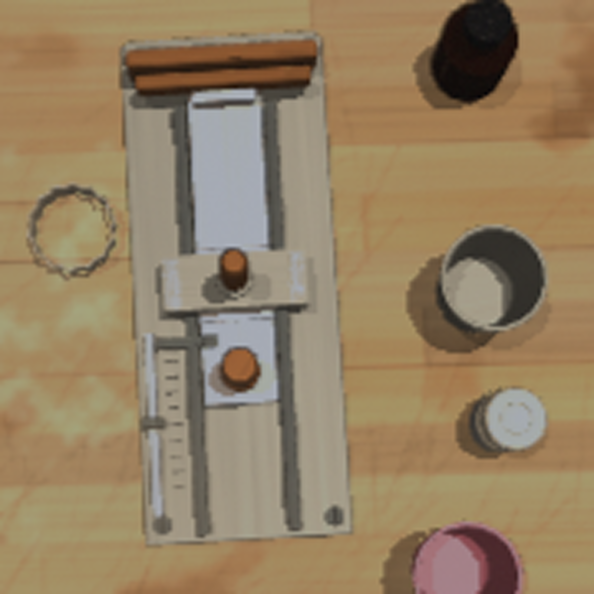

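```bash
python3 - <<'E'
from h import *
np.set_printoptions(precision=4,suppress=True)
T=ld('top0.png');S=ld('scene0.png')
c=lambda x,y:(x/3.3-.35+250,y/3.3-.35+150)
c1=lambda x,y:(x/3.8-.37+230,y/3.8-.37+190)
FL=onz(T,*c(147,545),.008);FR=onz(T,*c(351,531),.008);BL=onz(T,*c(122,45),.052);BR=onz(T,*c(321,38),.052)
print(FL,FR,np.linalg.norm(FL-FR),BL,BR,np.linalg.norm(BL-BR))
print('dir',BL-FL)
def mt(x,y,z,n): print(n,onz(T,*c(x,y),z))
mt(233,257,.137,'pintop');mt(241,369,.084,'knobtop');mt(153,423,.038,'mark');mt(162,343,.03,'pointer')
mt(494,277,.09,'cup rim');mt(514,419,.072,'jar')
# scene
print('cup rim scene',onz(S,*c1(567,224),.09),'jar',onz(S,*c1(488,335),.072))
print('pintop tri',tri([(T,*c(233,254)),(S,*c1(331,53))]))
print('pin z.137 scene',onz(S,*c1(331,53),.137))
print('knob tri',tri([(T,*c(241,369)),(S,*c1(267,183))]),onz(S,*c1(267,183),.084))
print('mark tri',tri([(T,*c(153,423)),(S,*c1(150,260))]))
print(T['view'][:3,:3])
E
```

```text
[0.4433 0.0094 0.008 ] [ 0.4486 -0.1188  0.008 ] 0.12827818336723842 [0.7525 0.0157 0.052 ] [ 0.7534 -0.1078  0.052 ] 0.12343593849704662
dir [0.3093 0.0063 0.044 ]
pintop [ 0.6074 -0.0499  0.137 ]
knobtop [ 0.5473 -0.0527  0.084 ]
mark [0.5185 0.0024 0.038 ]
pointer [ 0.5683 -0.0039  0.03  ]
cup rim [ 0.5972 -0.2033  0.09  ]
jar [ 0.5139 -0.2142  0.072 ]
cup rim scene [ 0.5963 -0.2055  0.09  ] jar [ 0.5116 -0.2194  0.072 ]
pintop tri [ 0.6089 -0.0497  0.1362]
pin z.137 scene [ 0.6071 -0.0506  0.137 ]
knob tri [ 0.5481 -0.0536  0.086 ] [ 0.5521 -0.0519  0.084 ]
mark tri [0.5187 0.0024 0.0361]
[[-0.0264 -0.9996 -0.0103]
 [ 0.9948 -0.0273  0.0985]
 [-0.0988 -0.0077  0.9951]]
```

```bash
cat >> h.py <<'E'
from scipy.spatial.transform import Rotation as Ro
def rel(p,ydir):
    "tool-frame shift mm & rotvec deg to get TCP at p with tool y along ydir, z down"
    s=manip.sense();R=Ro.from_quat(s['tool_rot']).as_matrix()
    z=np.array([0,0,-1.]);y=np.array([ydir[0],ydir[1],0.]);y/=np.linalg.norm(y);x=np.cross(y,z)
    G=np.stack([x,y,z],1)
    sh=R.T@(np.array(p)-s['tcp_pos'])*1000; rv=np.degrees(Ro.from_matrix(R.T@G).as_rotvec())
    np.set_printoptions(precision=2,suppress=True); print('shift',sh,'rot',rv,'t',s['t'],'gap',s['finger_gap']*85.4,'tcp',s['tcp_pos']*1000,'F',s['force']); return sh,rv
E
python3 - <<'E'
from h import *
T=ld('top0.png');S=ld('scene0.png')
print('post',tri([(T,397,447),(S,190,242)]),'handle',tri([(T,490,459),(S,272,205)]),'plate',onz(T,395,395,0),onz(S,245,385,0))
print('bottle',onz(T,397,160,.118))
y=(-.041,.999)
rel([.6075,-.050,.200],y)
E
```

```text
post [ 0.22619903 -0.15749544  0.23732646] handle [ 0.23720392 -0.2886652   0.32115733] plate [ 0.27444778 -0.19342103  0.        ] [ 0.24867078 -0.19937167  0.        ]
bottle [ 0.73631337 -0.20063701  0.118     ]
shift [-566.54 -399.03   -1.87] rot [ -0.09  -0.04 -28.75] t 0.15 gap 85.3010497025329 tcp [277.5  559.33 197.65] F [-0.95  0.5   0.19]
```

Call:
{"op": "drive_tool", "data": {"motion": [-47,-33,0,0,0,-2.4,85,-94,-66,0,0,0,-4.8,85,-141,-99,0,0,0,-7.2,85,-188,-132,0,0,0,-9.6,85,-235,-165,0,0,0,-12,85,-282,-198,0,0,0,-14.4,85,-330,-231,0,0,0,-16.8,85,-378,-266,0,0,0,-19.2,85], "force": 60}}

```text
t: 1.15
tcp_pos: [0.4985, 0.1513, 0.1979]
tool_rot: [0.062, 0.998, -0.001, -0.0]
force: [1.0, 0.5, 0.1]
finger_gap: 0.991
```

```bash
python3 - <<'E'
from h import *
rel([.6075,-.050,.200],(-.041,.999))
E
```

```text
shift [-133.09 -186.25   -1.93] rot [-0.07 -0.05 -9.47] t 1.15 gap 84.59963296277664 tcp [498.52 151.31 197.93] F [0.99 0.54 0.13]
```

Call:
{"op": "drive_tool", "data": {"motion": [-33,-47,-2,0,0,-2.5,60,-66,-93,-2,0,0,-5,60,-100,-140,-2,0,0,-7.5,60,-133,-186,-2,0,0,-9.5,60,-133,-186,-2,0,0,-9.5,60,-133,-186,-2,0,0,-9.5,60]}}

```text
t: 1.9
tcp_pos: [0.6066, -0.0495, 0.1994]
tool_rot: [-0.02, 1.0, -0.0, -0.001]
force: [0.2, 0.7, -0.4]
finger_gap: 0.702
```

```bash
python3 - <<'E'
from h import *
rel([.6075,-.050,.1],(-.041,.999))
snap('wrist','w1.png')
E
```

```text
shift [-1.17 -0.52 99.39] rot [-0.   -0.16 -0.03] t 1.9 gap 59.9913555424132 tcp [606.59 -49.51 199.39] F [ 0.22  0.7  -0.44]
```

View pics/w1.png

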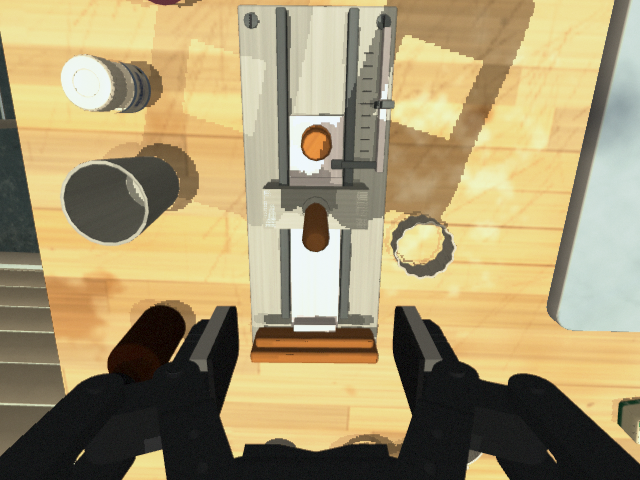

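```bash
python3 - <<'E'
from h import *
np.set_printoptions(precision=4,suppress=True)
W=ld('w1.png');T=ld('top0.png')
c=lambda x,y:(x/3.3-.35+250,y/3.3-.35+150)
for n,u,v,z in [('pin',316,240,.137),('knob',316,139,.084),('mark',384,104,.038),('ptr',374,164,.03),('cup',104,203,.09),('platefront L',396,6,.008),('plateR',239,6,.008)]: print(n,onz(W,u,v,z))
print(tri([(W,374,164),(T,*c(160,343))]))
print(tri([(W,316,240),(T,*c(233,257))]))
print(tri([(W,316,139),(T,*c(241,369))]))
print(tri([(W,385,104),(T,*c(153,423))]))
E
```

```text
pin [ 0.6019 -0.0501  0.137 ]
knob [ 0.5442 -0.0525  0.084 ]
mark [0.5178 0.0005 0.038 ]
ptr [ 0.566  -0.0023  0.03  ]
cup [ 0.595  -0.2039  0.09  ]
platefront L [0.442 0.008 0.008]
plateR [ 0.4471 -0.1187  0.008 ]
[ 0.5675 -0.0021  0.0267]
[ 0.6111 -0.0498  0.1077]
[ 0.5003 -0.0542  0.8129]
[0.5182 0.0024 0.0331]
```

Call:
{"op": "drive_tool", "data": {"motion": [0,-0.5,30,0,0,0,60,0,-0.5,60,0,0,0,60,0,-0.5,85,0,0,0,60,0,-0.5,99,0,0,0,60,0,-0.5,99,0,0,0,60,0,-0.5,99,0,0,0,60]}}

```text
t: 2.7
tcp_pos: [0.6068, -0.0491, 0.1016]
tool_rot: [-0.021, 1.0, -0.0, -0.0]
force: [0.2, -0.3, -0.1]
finger_gap: 0.703
```

Call:
{"op": "drive_tool", "data": {"motion": [0,0,0,0,0,0,10,0,0,0,0,0,0,10,0,0,0,0,0,0,10,0,0,0,0,0,0,10,0,0,0,0,0,0,10,0,0,0,0,0,0,10], "force": 50}}

```text
t: 3.45
tcp_pos: [0.6073, -0.0493, 0.1021]
tool_rot: [-0.021, 1.0, -0.001, 0.0]
force: [-0.6, -0.2, 5.4]
finger_gap: 0.123
```

```bash
python3 - <<'E'
from h import *
rel([.6075,-.050,.2],(-.041,.999))
snap('wrist','w2.png');snap('scene','s2.png')
E
```

```text
shift [ -0.16  -0.82 -97.92] rot [-0.07  0.01  0.08] t 3.45 gap 10.498176663790078 tcp [607.33 -49.3  102.07] F [-0.62 -0.21  5.44]
```

View pics/w2.png

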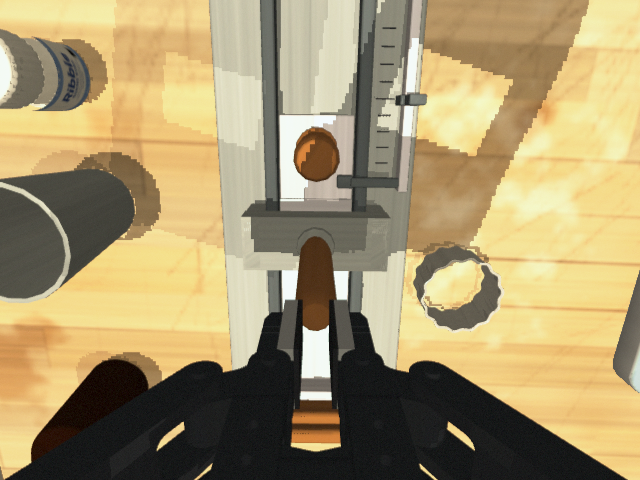

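View pics/s2.png

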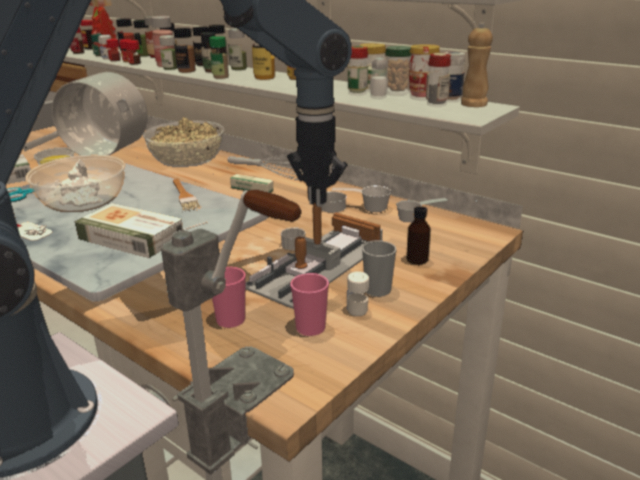

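```bash
python3 - <<'E'
from h import *
a=cv2.imread('pics/w2.png')[220:460,220:420]
b=cv2.imread('pics/s2.png')[150:300,260:400]
cv2.imwrite('pics/c3.png',np.hstack([cv2.resize(a,(500,600),interpolation=cv2.INTER_CUBIC)[:, 100:400],cv2.resize(b,(560,600),interpolation=cv2.INTER_CUBIC)[:,:480]]))
E
```

```text
(no output)
```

View pics/c3.png

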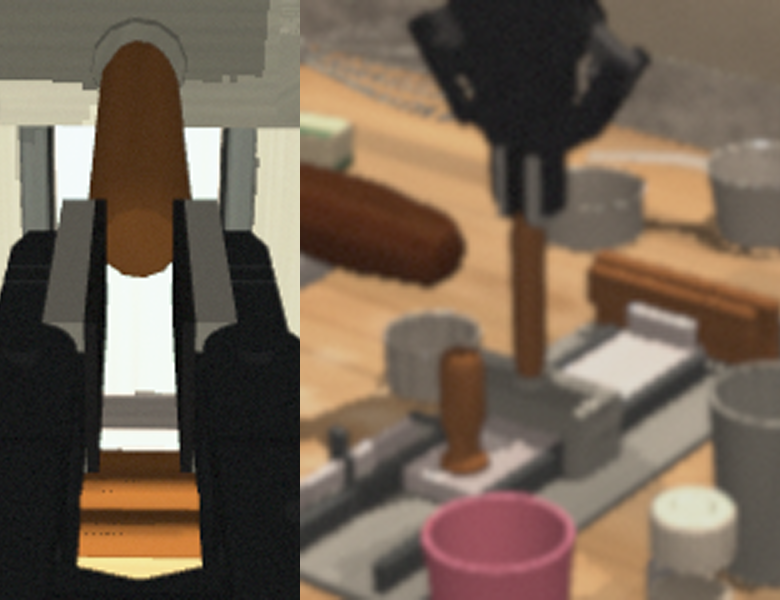

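```bash
python3 - <<'E'
from h import *
S=ld('s2.png');W=ld('w2.png')
for z in (.046,.102,.121,.137): print(z,proj(S,[.607,-.0495,z]),proj(W,[.607,-.0495,z]))
print(manip.sense())
E
```

```text
0.046 [317.12337905 244.68636131] [316.4998743  249.75421517]
0.102 [316.60909379 219.64976576] [316.56812227 288.16856554]
0.121 [316.42970633 210.91676923] [316.60077922 306.55000389]
0.137 [316.2766525  203.46575472] [316.63405101 325.27750977]
{'t': 3.55, 'q': array([-2.63593082e-01,  6.26247419e-01,  1.55863236e+00, -1.27381284e-03,
        9.56263039e-01, -1.87609167e+00]), 'qd': array([ 0.00277063,  0.00155377,  0.00035067, -0.00196482, -0.0020137 ,
       -0.00096311]), 'tau': array([ 2.99059600e-01, -4.19383800e+01, -1.29304200e+01,  1.28041520e-01,
        1.59424213e-03,  2.50324490e-03]), 'tcp_pos': array([ 0.60730822, -0.04928005,  0.10206152]), 'tool_rot': array([-2.12166460e-02,  9.99774741e-01, -5.62666649e-04,  6.98272449e-05]), 'force': array([0.56014303, 0.12135363, 5.82786391]), 'ft_torque': array([-0.03313867, -0.00636445,  0.01999429]), 'finger_gap': 0.1232525075325848}
```

```bash
python3 - <<'E'
from h import *
S=snap('scene','s3.png');W=snap('wrist','w3.png')
for z in (.102,.112,.121,.137,.145): print(z,proj(S,[.607,-.0595,z]),proj(W,[.596,-.0442,z]),proj(W,[.618,-.0442,z]),proj(W,[.607,-.0402,z]))
a=cv2.imread('pics/s3.png')[120:260,270:370]
cv2.imwrite('pics/c4.png',cv2.resize(a,None,fx=4.2,fy=4.2,interpolation=cv2.INTER_CUBIC))
a=cv2.imread('pics/w3.png')[230:450,210:430]
cv2.imwrite('pics/c5.png',cv2.resize(a,None,fx=2.7,fy=2.7,interpolation=cv2.INTER_CUBIC))
E
```

```text
0.102 [320.51701322 220.90144465] [328.80032353 267.21416803] [326.40238166 309.34905459] [335.94357499 288.98789045]
0.112 [320.43710313 216.30283049] [329.46732837 275.49358942] [326.92232453 319.48301316] [336.97033359 298.24634646]
0.121 [320.36467013 212.13450287] [330.13126182 283.73488612] [327.43797655 329.53334082] [337.9904302  307.44473021]
0.137 [320.23468226 204.65404551] [331.49233766 300.62969679] [328.48920062 350.0222482 ] [340.07563782 326.24740004]
0.145 [320.16909633 200.87974879] [332.27807666 310.38294577] [329.09249831 361.78083599] [341.27574957 337.06901073]
```

View pics/c4.png

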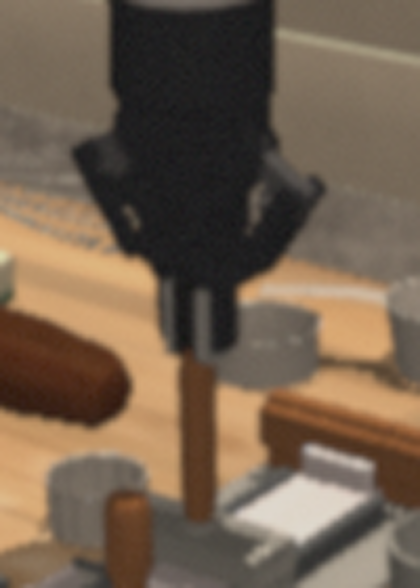

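View pics/c5.png

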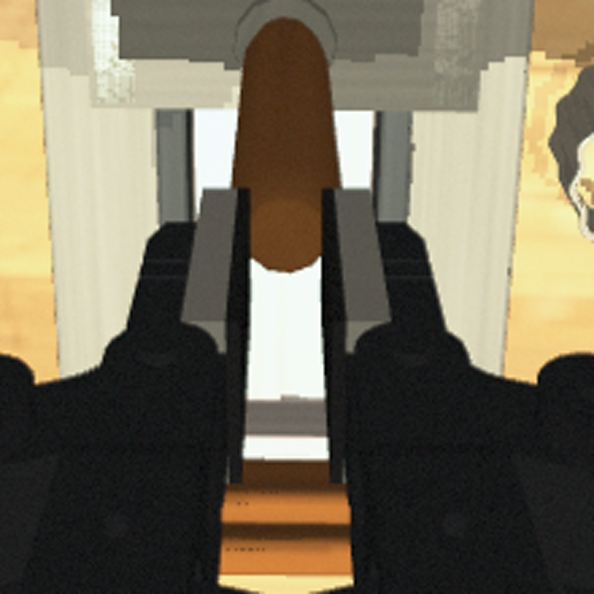

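```bash
python3 - <<'E'
from h import *
S=ld('s3.png');W=ld('w3.png')
print('-y',tri([(S,318.3,205.2),(W,292,299.6)]));print('+y',tri([(S,310.5,202.2),(W,338,299.6)]))
p=tri([(S,318.3,205.2),(W,292,299.6)]);print(proj(S,p),proj(W,p))
print(-W['view'][:3,:3].T@W['view'][:3,3], manip.sense()['tcp_pos'])
E
```

```text
-y [ 0.59706463 -0.06053509  0.13864883]
+y [ 0.59457984 -0.04312873  0.14168403]
[317.43461824 205.60617893] [288.87664999 303.38732174]
[ 0.52675972 -0.05310039  0.27771847] [ 0.60730288 -0.04927742  0.10203805]
```

Call:
{"op": "drive_tool", "data": {"motion": [0,0,0,0,0,0,50,0,0,0,0,0,0,50,0,0,0,0,0,0,50,0,0,0,0,0,0,50]}}

```text
t: 4.15
tcp_pos: [0.6071, -0.0492, 0.1017]
tool_rot: [-0.021, 1.0, -0.0, -0.0]
force: [0.1, -0.2, 0.4]
finger_gap: 0.586
```

```bash
python3 - <<'E'
from h import *
S=snap('scene','s4.png');W=snap('wrist','w4.png');print(manip.sense())
a=cv2.imread('pics/s4.png')[120:260,260:380]
b=cv2.imread('pics/w4.png')
cv2.imwrite('pics/c6.png',np.hstack([cv2.resize(a,(360,420),interpolation=cv2.INTER_CUBIC),cv2.resize(b[200:480,180:460],(420,420))]))
E
```

```text
{'t': 4.25, 'q': array([-2.63548285e-01,  6.26493121e-01,  1.55873807e+00, -1.25150915e-03,
        9.56230982e-01, -1.87605911e+00]), 'qd': array([ 0.00015517, -0.00048622, -0.001637  , -0.0014925 ,  0.00020809,
        0.00091822]), 'tau': array([ 3.60585153e-03, -4.49143624e+01, -1.41981411e+01, -2.84330745e-03,
        1.52049492e-03,  1.03461807e-05]), 'tcp_pos': array([ 0.60721513, -0.04922091,  0.10188742]), 'tool_rot': array([-2.12164345e-02,  9.99774773e-01, -5.09046540e-04, -8.08400643e-05]), 'force': array([-1.19805722, -0.88876629,  0.26914397]), 'ft_torque': array([-0.04321041, -0.01285635,  0.02977894]), 'finger_gap': 0.5873904141218476}
```

View pics/c6.png

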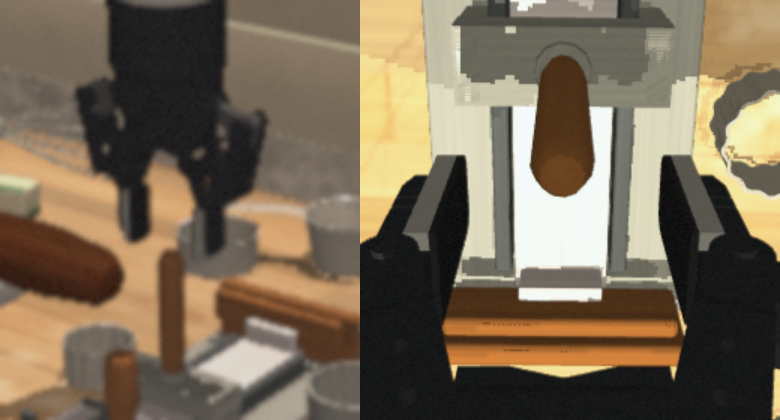

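Call:
{"op": "drive_tool", "data": {"motion": [0,-1,10,0,0,0,50,0,-1,20,0,0,0,50,0,-1,30,0,0,0,50,0,-1,36,0,0,0,50,0,-1,36,0,0,0,50]}}

```text
t: 4.88
tcp_pos: [0.6068, -0.0501, 0.0651]
tool_rot: [-0.021, 1.0, -0.0, -0.001]
force: [-0.2, 0.5, 0.0]
finger_gap: 0.591
```

Call:
{"op": "drive_tool", "data": {"motion": [0,0,0,0,0,0,8,0,0,0,0,0,0,8,0,0,0,0,0,0,8,0,0,0,0,0,0,8,0,0,0,0,0,0,8]}}

```text
t: 5.5
tcp_pos: [0.6071, -0.0501, 0.0655]
tool_rot: [-0.021, 1.0, -0.0, -0.0]
force: [-0.0, 1.2, 3.0]
finger_gap: 0.196
```

```bash
python3 - <<'E'
from h import *
S=snap('scene','s5.png');W=snap('wrist','w5.png');print(manip.sense())
a=cv2.imread('pics/s5.png')[120:260,260:380]
b=cv2.imread('pics/w5.png')
cv2.imwrite('pics/c7.png',np.hstack([cv2.resize(a,(360,420),interpolation=cv2.INTER_CUBIC),cv2.resize(b[200:480,180:460],(420,420))]))
E
```

```text
{'t': 5.6, 'q': array([-2.65110113e-01,  6.78543914e-01,  1.58030276e+00, -1.11230883e-03,
        8.83370265e-01, -1.87759501e+00]), 'qd': array([-5.52089300e-04, -1.31260180e-03, -1.20414627e-03, -9.21890201e-05,
        4.92227118e-04, -1.09114402e-03]), 'tau': array([-4.76251468e-01, -4.39589667e+01, -1.23113260e+01, -1.83972311e-01,
       -8.00266815e-02, -1.98542599e-03]), 'tcp_pos': array([ 0.60706709, -0.05009448,  0.06546806]), 'tool_rot': array([-2.11957381e-02,  9.99775204e-01, -3.24234180e-04, -4.20683309e-04]), 'force': array([0.09339625, 1.29009517, 3.19562439]), 'ft_torque': array([0.12616653, 0.02930496, 0.01597429]), 'finger_gap': 0.19472937707200566}
```

View pics/c7.png

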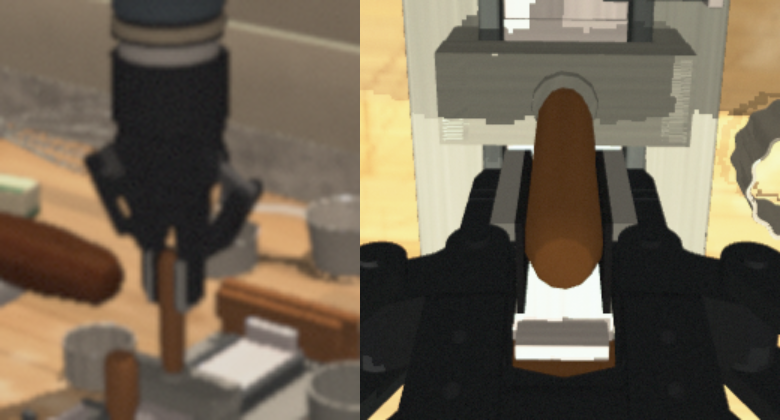

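Call:
{"op": "drive_tool", "data": {"motion": [0,0,-10,0,0,0,8,0,0,-25,0,0,0,8,0,0,-40,0,0,0,8,0,0,-60,0,0,0,8,0,0,-80,0,0,0,8,0,0,-100,0,0,0,8,0,0,-120,0,0,0,8,0,0,-120,0,0,0,8], "force": 60}}

```text
t: 6.6
tcp_pos: [0.6086, -0.0504, 0.1881]
tool_rot: [-0.021, 1.0, -0.001, 0.002]
force: [-0.1, 0.1, -1.6]
finger_gap: 0.191
```

```bash
python3 - <<'E'
from h import *
S=snap('scene','s6.png');T=snap('top','t6.png')
rel([.597,-.204,.186],(-.041,.999))
a=cv2.imread('pics/s6.png')[90:310,250:440]
b=cv2.imread('pics/t6.png')
cv2.imwrite('pics/c8.png',np.hstack([cv2.resize(a,(363,420),interpolation=cv2.INTER_CUBIC),cv2.resize(b[150:330,250:430],(420,420))]))
E
```

```text
shift [  16.39 -153.46   -0.24] rot [-0.04 -0.05  0.08] t 6.7 gap 16.170604580535016 tcp [606.87 -49.98 185.64] F [-0.45  0.41 -1.02]
```

View pics/c8.png

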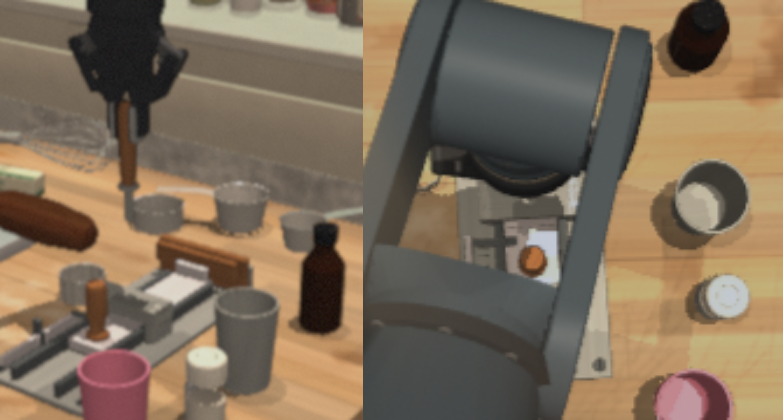

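Call:
{"op": "drive_tool", "data": {"motion": [4,-35,0,0,0,0,8,8,-75,0,0,0,0,8,12,-115,0,0,0,0,8,15,-140,0,0,0,0,8,16,-153,0,0,0,0,8,16,-153,0,0,0,0,8]}}

```text
t: 7.45
tcp_pos: [0.597, -0.2037, 0.185]
tool_rot: [-0.021, 1.0, 0.0, -0.001]
force: [-0.1, 0.3, -1.2]
finger_gap: 0.19
```

```bash
python3 - <<'E'
from h import *
S=snap('scene','s7.png');W=snap('wrist','w7.png')
rel([.597,-.204,.186],(-.041,.999))
p=manip.sense()['tcp_pos']
print('foot exp',proj(S,[p[0],p[1],.13]),'top',proj(S,[p[0],p[1],.257]))
a=cv2.imread('pics/s7.png')[150:310,310:450]
b=cv2.imread('pics/w7.png')
cv2.imwrite('pics/c9.png',np.hstack([cv2.resize(a,(367,420),interpolation=cv2.INTER_CUBIC),cv2.resize(b[200:480,180:460],(420,420))]))
E
```

```text
shift [ 0.17 -1.62 -0.71] rot [ 0.03 -0.1   0.11] t 7.55 gap 16.231391198537196 tcp [ 597.1  -202.37  185.29] F [ 0.43  0.46 -0.89]
foot exp [378.24 228.35] top [380.23 161.62]
```

View pics/c9.png

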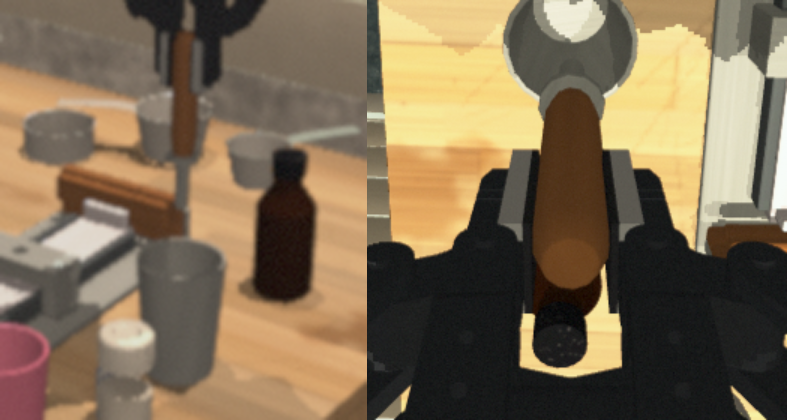

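View pics/w7.png

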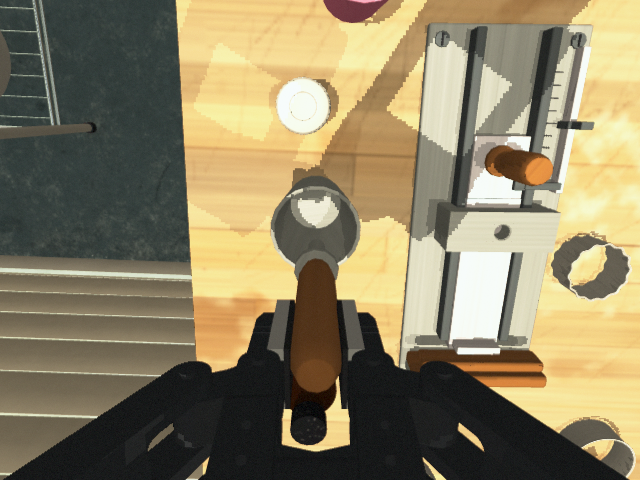

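```bash
python3 - <<'E'
from h import *
S=ld('s7.png');W=ld('w7.png')
print(onz(W,316,228,.09), proj(W,[.597,-.204,.09]),proj(S,[.597,-.204,.09]),proj(S,[.597,-.204,.13]))
a=cv2.imread('pics/s7.png')[195:305,350:410]
cv2.imwrite('pics/c10.png',cv2.resize(a,None,fx=5.4,fy=5.4,interpolation=cv2.INTER_NEAREST))
E
```

```text
[ 0.59391052 -0.20329105  0.09      ] [314.80371763 232.18557198] [378.35796193 248.21937171] [378.95534382 228.59865993]
```

View pics/c10.png

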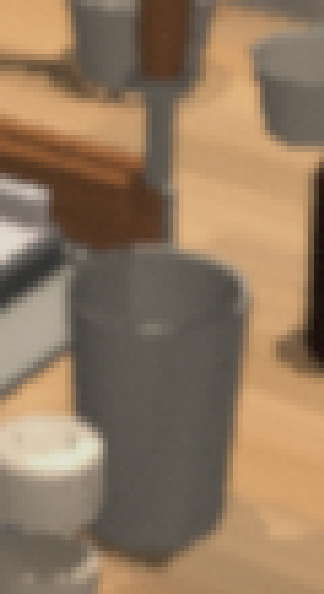

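Call:
{"op": "drive_tool", "data": {"motion": [1,-1,20,0,0,0,8,1,-1,40,0,0,0,8,1,-1,60,0,0,0,8,1,-1,80,0,0,0,8,1,-1,98,0,0,0,8,1,-1,110,0,0,0,8,1,-1,118,0,0,0,8,1,-1,119,0,0,0,8]}}

```text
t: 8.55
tcp_pos: [0.5958, -0.2032, 0.0659]
tool_rot: [-0.021, 1.0, 0.0, -0.001]
force: [0.3, 0.1, -1.3]
finger_gap: 0.192
```

```bash
python3 - <<'E'
from h import *
S=snap('scene','s8.png')
rel([.597,-.204,.066],(-.041,.999))
a=cv2.imread('pics/s8.png')[170:310,320:440]
cv2.imwrite('pics/c11.png',cv2.resize(a,None,fx=4,fy=4,interpolation=cv2.INTER_CUBIC))
E
```

```text
shift [-0.9  -0.63  0.25] rot [ 0.03 -0.09  0.11] t 8.6 gap 16.415631695223766 tcp [ 596.07 -203.41   66.25] F [ 0.43 -0.56 -0.94]
```

View pics/c11.png

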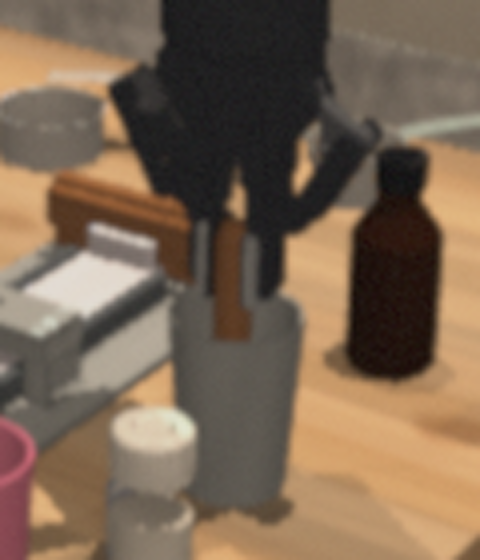

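Call:
{"op": "drive_tool", "data": {"motion": [0,0,3,0,0,0,8,0,0,3,0,0,0,8,0,0,3,0,0,0,22,0,0,3,0,0,0,35,0,0,3,0,0,0,50,0,0,3,0,0,0,50,0,0,3,0,0,0,50]}}

```text
t: 9.48
tcp_pos: [0.5961, -0.2034, 0.0633]
tool_rot: [-0.021, 1.0, 0.0, -0.001]
force: [0.1, 0.1, 0.5]
finger_gap: 0.587
```

Call:
{"op": "drive_tool", "data": {"motion": [0,0,-5,0,0,0,55,0,0,-20,0,0,0,55,0,0,-50,0,0,0,55,0,0,-85,0,0,0,55,0,0,-110,0,0,0,55,0,0,-110,0,0,0,55]}}

```text
t: 10.22
tcp_pos: [0.5981, -0.2044, 0.1767]
tool_rot: [-0.021, 1.0, -0.002, 0.002]
force: [-0.4, 0.6, -0.6]
finger_gap: 0.648
```

```bash
python3 - <<'E'
from h import *
S=snap('scene','s9.png');W=snap('wrist','w9.png')
rel([.548,-.053,.13],(-.041,.999))
a=cv2.imread('pics/s9.png')[130:330,240:440]
b=cv2.imread('pics/w9.png')
cv2.imwrite('pics/c12.png',np.hstack([cv2.resize(a,(390,390),interpolation=cv2.INTER_CUBIC),cv2.resize(b[100:400,180:480],(390,390))]))
E
```

```text
shift [ 41.35 152.14  43.54] rot [ 0.03 -0.09  0.11] t 10.325 gap 55.25083080695991 tcp [ 595.92 -203.24  173.4 ] F [-0.32  0.04 -0.85]
```

View pics/c12.png

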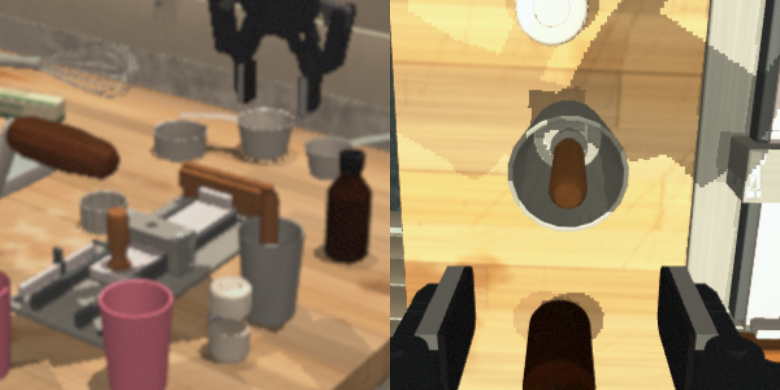

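Call:
{"op": "drive_tool", "data": {"motion": [10,38,0,0,0,0,50,21,76,0,0,0,0,50,31,114,0,0,0,0,50,42,152,0,0,0,0,50,42,152,30,0,0,0,50,42,152,70,0,0,0,50,42,152,70,0,0,0,50]}}

```text
t: 11.2
tcp_pos: [0.5436, -0.0519, 0.0999]
tool_rot: [-0.022, 1.0, 0.002, -0.006]
force: [0.1, 0.5, 0.3]
finger_gap: 0.584
```

```bash
python3 - <<'E'
from h import *
S=snap('scene','s10.png');W=snap('wrist','w10.png')
rel([.547,-.0525,.017],(-.041,.999))
a=cv2.imread('pics/s10.png')[130:330,220:420]
b=cv2.imread('pics/w10.png')
cv2.imwrite('pics/c13.png',np.hstack([cv2.resize(a,(390,390),interpolation=cv2.INTER_CUBIC),cv2.resize(b[130:430,170:470],(390,390))]))
E
```

```text
shift [-0.31  0.57 86.08] rot [ 0.06 -0.19  0.1 ] t 11.3 gap 50.20013011876729 tcp [546.99 -53.16 103.08] F [ 0.59 -0.08  0.43]
```

View pics/c13.png

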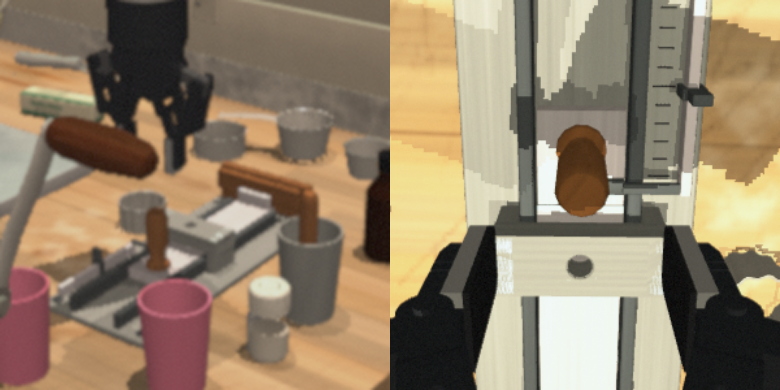

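Call:
{"op": "drive_tool", "data": {"motion": [0,0.5,20,0,0,0,50,0,0.5,40,0,0,0,50,0,0.5,55,0,0,0,50,0,0.5,65,0,0,0,50,0,0.5,65,0,0,0,50]}}

```text
t: 11.92
tcp_pos: [0.5466, -0.0526, 0.0379]
tool_rot: [-0.021, 1.0, 0.001, -0.002]
force: [0.0, 0.4, -0.8]
finger_gap: 0.585
```

```bash
python3 - <<'E'
from h import *
S=snap('scene','s11.png');W=snap('wrist','w11.png')
rel([.547,-.0525,.017],(-.041,.999))
print(proj(W,[.547,-.0525,.084]),proj(W,[.547,-.0525,.064]))
a=cv2.imread('pics/s11.png')[170:310,230:370]
b=cv2.imread('pics/w11.png')
cv2.imwrite('pics/c14.png',np.hstack([cv2.resize(a,(390,390),interpolation=cv2.INTER_CUBIC),cv2.resize(b[130:430,170:470],(390,390))]))
E
```

```text
shift [ 0.14  0.22 21.53] rot [ 0.04 -0.14  0.1 ] t 12.025 gap 49.920715983130876 tcp [547.2  -52.73  38.53] F [1.14 0.28 0.11]
[317.89 340.64] [317.6  314.72]
```

View pics/c14.png

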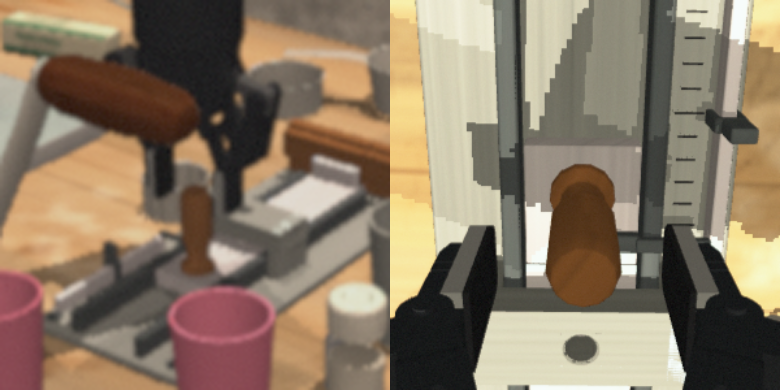

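Call:
{"op": "drive_tool", "data": {"motion": [0,0,10,0,0,0,50,0,0,18,0,0,0,50,0,0,21,0,0,0,50,0,0,21,0,0,0,50]}}

```text
t: 12.52
tcp_pos: [0.5469, -0.0526, 0.0171]
tool_rot: [-0.021, 1.0, 0.0, -0.002]
force: [-0.4, -0.8, -0.2]
finger_gap: 0.589
```

Call:
{"op": "drive_tool", "data": {"motion": [0,0,0,0,0,0,30,0,0,0,0,0,0,12,0,0,0,0,0,0,12,0,0,0,0,0,0,12,0,0,0,0,0,0,12,0,0,0,0,0,0,12], "force": 80}}

```text
t: 13.28
tcp_pos: [0.5469, -0.0515, 0.0175]
tool_rot: [-0.021, 1.0, 0.001, -0.001]
force: [-0.4, 5.5, 3.7]
finger_gap: 0.241
```

```bash
python3 - <<'E'
from h import *
S=snap('scene','s12.png');W=snap('wrist','w12.png')
rel([.547,-.0525,.017],(-.041,.999))
a=cv2.imread('pics/s12.png')[170:310,230:370]
b=cv2.imread('pics/w12.png')
cv2.imwrite('pics/c15.png',np.hstack([cv2.resize(a,(390,390),interpolation=cv2.INTER_CUBIC),cv2.resize(b[130:430,170:470],(390,390))]))
E
```

```text
shift [-0.1  -0.99  0.54] rot [ 0.14 -0.17  0.06] t 13.375 gap 20.81977319009769 tcp [546.86 -51.52  17.54] F [0.11 5.25 3.43]
```

View pics/c15.png

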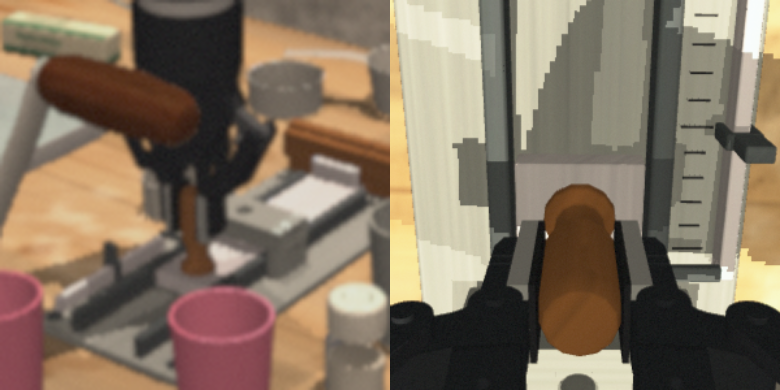

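Call:
{"op": "drive_tool", "data": {"motion": [6,-0.5,0,0,0,0,12,13,-0.5,0,0,0,0,12,20,-0.5,0,0,0,0,12,28,-0.5,0,0,0,0,12,36,-0.5,0,0,0,0,12,43,-0.5,0,0,0,0,12,43,-0.5,0,0,0,0,12,43,-0.5,0,0,0,0,12]}}

```text
t: 14.38
tcp_pos: [0.506, -0.0528, 0.0176]
tool_rot: [-0.02, 1.0, 0.002, 0.001]
force: [5.7, 8.0, -3.7]
finger_gap: 0.246
```

```bash
python3 - <<'E'
from h import *
S=snap('scene','s13.png');W=snap('wrist','w13.png');T=snap('top','t13.png')
rel([.547,-.0525,.017],(-.041,.999))
a=cv2.imread('pics/s13.png')[200:300,220:320]
b=cv2.imread('pics/w13.png')
cv2.imwrite('pics/c16.png',np.hstack([cv2.resize(a,(390,390),interpolation=cv2.INTER_CUBIC),cv2.resize(b[230:430,270:470],(390,390))]))
b=cv2.imread('pics/t13.png')
cv2.imwrite('pics/c17.png',cv2.resize(b[220:340,260:380],(480,480)))
E
```

```text
shift [-40.9   -1.36   0.6 ] rot [ 0.18  0.07 -0.02] t 14.525 gap 21.141594637322335 tcp [506.08 -52.81  17.56] F [ 4.56  7.78 -4.95]
```

View pics/c16.png

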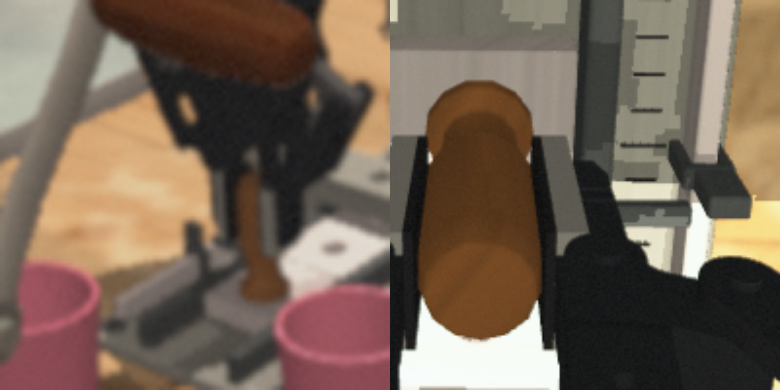

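View pics/c17.png

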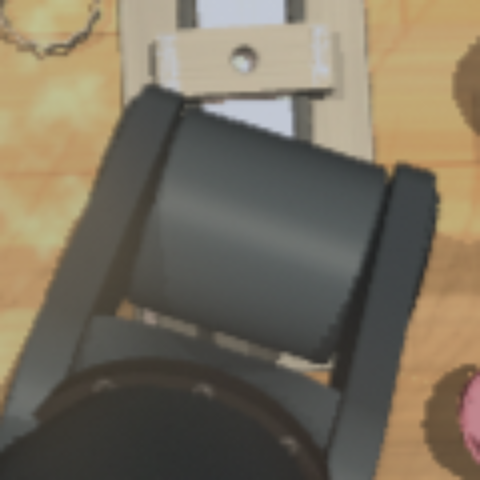

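```bash
python3 - <<'E'
from h import *
W=ld('w13.png')
b=cv2.imread('pics/w13.png')[280:360,380:480]
cv2.imwrite('pics/c18.png',cv2.resize(b,None,fx=7,fy=7,interpolation=cv2.INTER_NEAREST))
for x in (.5182,.5152,.5212):
  for z in (.038,.03,.02): print(x,z,proj(W,[x,.002,z]))
E
```

```text
0.5182 0.038 [440.36314309 338.13739442]
0.5182 0.03 [435.17698176 328.77801838]
0.5182 0.02 [429.26552651 318.10971689]
0.5152 0.038 [441.30094952 332.14169573]
0.5152 0.03 [436.04981316 322.98325322]
0.5152 0.02 [430.06707024 312.54882468]
0.5212 0.038 [439.43510388 344.07064809]
0.5212 0.03 [434.3128684  334.51490411]
0.5212 0.02 [428.47159873 323.61777185]
```

View pics/c18.png

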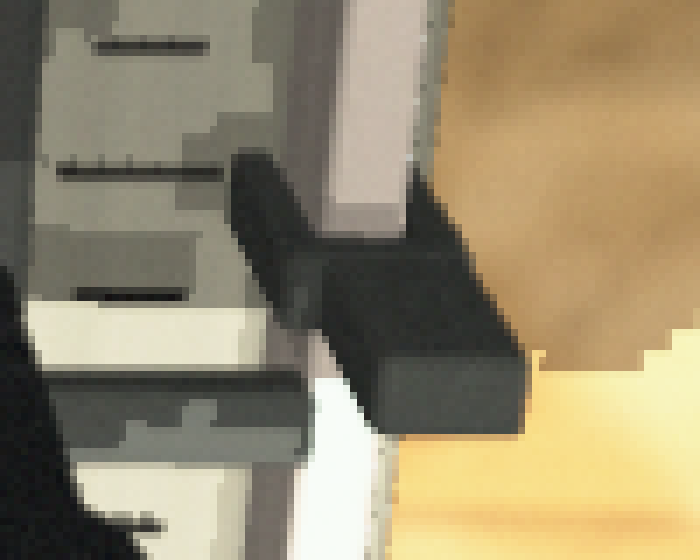

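```bash
python3 - <<'E'
from h import *
W=ld('w13.png')
e=np.array([.999,.042,0])
m=onz(W,444.3,336.2,.038);print('mark',m, 'edges',onz(W,444,331,.038)[0],onz(W,444,341.8,.038)[0])
for z in (.018,.022,.026,.03):
    p=onz(W,423,341,z);print(z,p,'d mm',(p-m)@e*1000,'width',onz(W,423,346.4,z)[0]-onz(W,423,335.7,z)[0])
# early triangulation checks of pointer height: w10 & top0
E
```

```text
mark [0.51716389 0.00359848 0.038     ] edges 0.5145885738515009 0.5199746239760852
0.018 [0.5321355  0.00120575 0.018     ] d mm 14.856137153501878 width 0.006076550072845022
0.022 [ 5.29696186e-01 -1.29667929e-04  2.20000000e-02] d mm 12.363176572003667 width 0.005937782302897432
0.026 [ 0.52725687 -0.00146508  0.026     ] d mm 9.870215990505345 width 0.005799014532949953
0.03 [ 0.52481756 -0.0028005   0.03      ] d mm 7.377255409007134 width 0.005660246763002363
```

```bash
python3 - <<'E'
from h import *
def cr(f,u0,v0,w,h,k): return cv2.resize(cv2.imread('pics/'+f)[v0:v0+h,u0:u0+w],(w*k,h*k),interpolation=cv2.INTER_NEAREST)
A=cr('w1.png',350,85,50,90,6);B=cr('w12.png',380,310,80,90,6)
cv2.imwrite('pics/c19.png',np.hstack([A,B]))
E
```

```text
(no output)
```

View pics/c19.png

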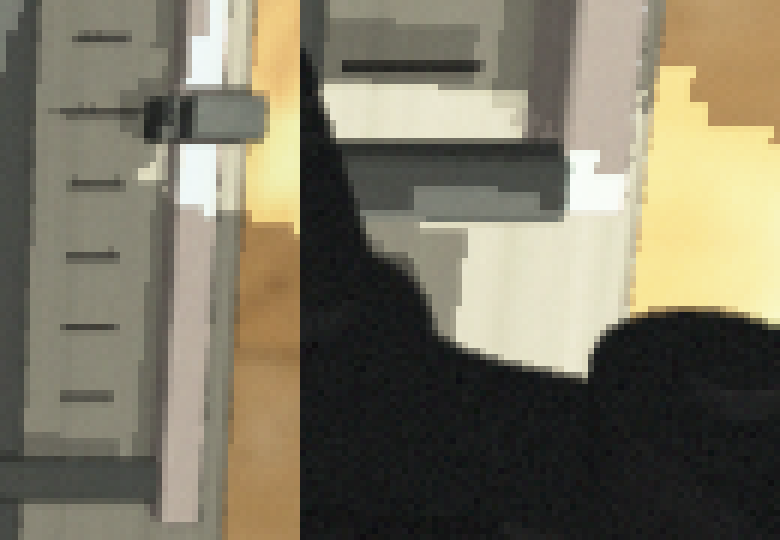

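```bash
python3 - <<'E'
from h import *
A=ld('w1.png');B=ld('w12.png');W=ld('w13.png');T=ld('top0.png');S=ld('scene0.png')
np.set_printoptions(precision=4,suppress=True)
e=np.array([.999,.042,0])
L=[(A,376.2,164.5),(B,424.2,341.3)]
p=tri(L);print('ptr',p,[proj(s,p)-[u,v] for s,u,v in L])
L=[(A,388.3,104.2),(W,444.3,336.2)]
m=tri(L);print('mark',m,[proj(s,m)-[u,v] for s,u,v in L])
print((p-m)@e)
for z in(.022,.025,.028): print(z,onz(A,376.2,164.5,z),onz(B,424.2,341.3,z))
print(onz(A,388.3,104.2,.038))
E
```

```text
ptr [ 0.5666 -0.0003  0.0284] [array([-0.1723,  0.0531]), array([ 0.3212, -0.0694])]
mark [0.5178 0.004  0.0369] [array([-0.0342,  0.011 ]), array([ 0.0637, -0.0108])]
0.04857027391790306
0.022 [0.5673 0.0009 0.022 ] [0.5705 0.0018 0.022 ]
0.025 [0.5669 0.0004 0.025 ] [0.5687 0.0007 0.025 ]
0.028 [ 0.5666 -0.      0.028 ] [ 0.5669 -0.0003  0.028 ]
[0.5178 0.0039 0.038 ]
```

Call:
{"op": "drive_tool", "data": {"motion": [3,0,0,0,0,0,12,6,0,0,0,0,0,12,8.5,0,0,0,0,0,12,8.5,0,0,0,0,0,12,8.5,0,0,0,0,0,12]}}

```text
t: 15.15
tcp_pos: [0.5004, -0.053, 0.0176]
tool_rot: [-0.02, 1.0, 0.001, 0.003]
force: [6.7, 6.6, -5.4]
finger_gap: 0.243
```

```bash
python3 - <<'E'
from h import *
S=snap('scene','s14.png');W=snap('wrist','w14.png')
rel([.547,-.0525,.017],(-.041,.999))
b=cv2.imread('pics/w14.png')[290:390,390:490]
cv2.imwrite('pics/c20.png',cv2.resize(b,None,fx=6,fy=6,interpolation=cv2.INTER_NEAREST))
b=cv2.imread('pics/s14.png')[180:330,220:420]
cv2.imwrite('pics/c21.png',cv2.resize(b,None,fx=4,fy=4,interpolation=cv2.INTER_CUBIC))
E
```

```text
shift [-46.6   -1.37   0.85] rot [ 0.15  0.37 -0.06] t 15.25 gap 20.999509361847977 tcp [500.38 -52.99  17.56] F [ 5.38  5.14 -3.72]
```

View pics/c20.png

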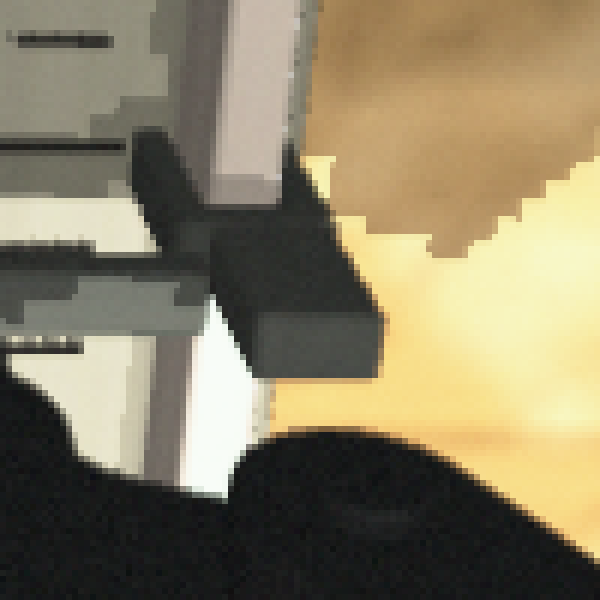

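View pics/c21.png

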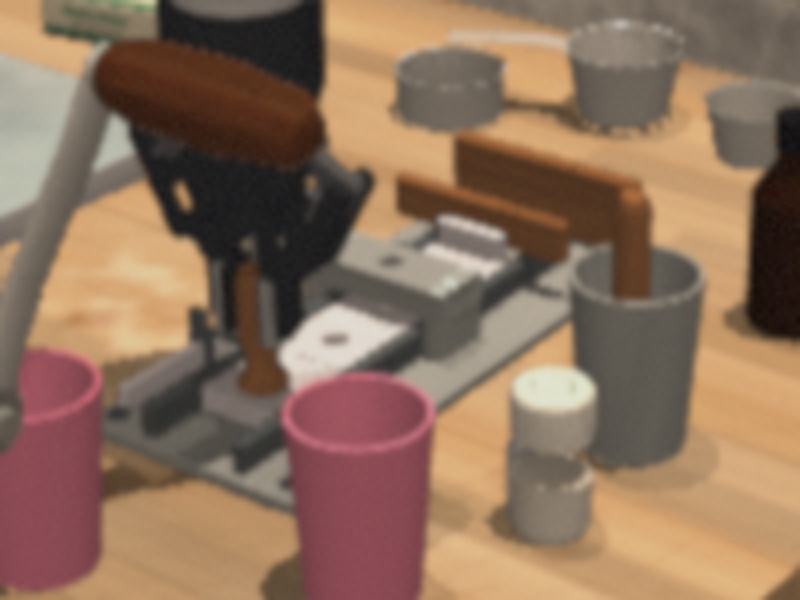

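```bash
python3 - <<'E'
from h import *
W=ld('w14.png');e=np.array([.999,.042,0])
m=onz(W,442.8,347.7,.038)
for z in(.026,.0284,.03):
  p=onz(W,424.5,340.7,z);print(m,p,(p-m)@e*1000)
print((np.array([.5666,-.0003,0])-[.5178,.004,0])@e*1000, (.54686-.50038)/.999)
E
```

```text
[0.51727714 0.00360067 0.038     ] [ 0.52143356 -0.0009213   0.026     ] 3.9623450067272645
[0.51727714 0.00360067 0.038     ] [ 0.51995508 -0.00173309  0.0284    ] 2.4512494200869748
[0.51727714 0.00360067 0.038     ] [ 0.51896943 -0.00227428  0.03      ] 1.4438523623267445
48.57059999999995 0.046526526526526495
```

Call:
{"op": "drive_tool", "data": {"motion": [3,0,0,0,0,0,12,5,0,0,0,0,0,12,5,0,0,0,0,0,12,5,0,0,0,0,0,12,5,0,0,0,0,0,12]}}

```text
t: 15.88
tcp_pos: [0.4981, -0.0531, 0.0175]
tool_rot: [-0.02, 1.0, 0.001, 0.006]
force: [6.3, 5.4, -5.2]
finger_gap: 0.244
```

```bash
python3 - <<'E'
from h import *
S=snap('scene','s15.png');W=snap('wrist','w15.png')
rel([.547,-.0525,.017],(-.041,.999)); print(manip.sense()['qd'])
b=cv2.imread('pics/w15.png')[290:390,390:490]
cv2.imwrite('pics/c22.png',cv2.resize(b,None,fx=6,fy=6,interpolation=cv2.INTER_NEAREST))
E
```

```text
shift [-48.86  -1.37   1.09] rot [ 0.12  0.65 -0.1 ] t 15.975 gap 20.970933386482784 tcp [498.12 -53.06  17.54] F [ 6.39  6.81 -4.62]
[-0. -0. -0.  0. -0. -0.]
```

View pics/c22.png

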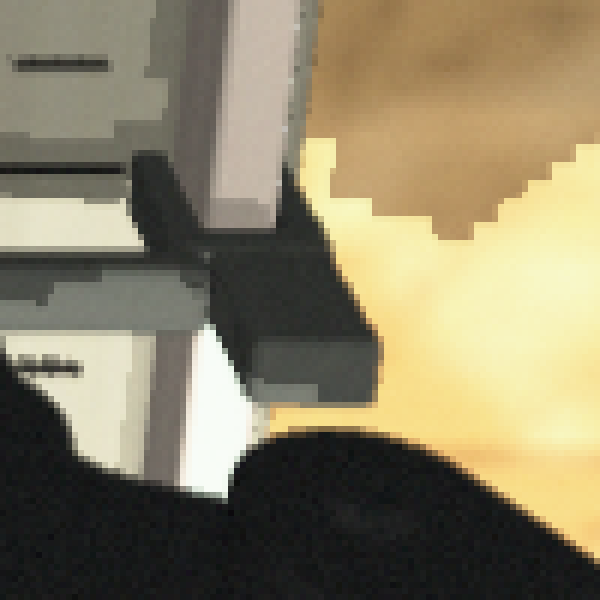

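```bash
python3 - <<'E'
from h import *
W=ld('w15.png');e=np.array([.999,.042,0])
m=onz(W,442.2,352,.038)
for z in(.026,.0284,.03):
  p=onz(W,424.5,340,z);print(m,p,(p-m)@e*1000)
E
python3 - <<'E'
import sys;sys.path.insert(0,'.')
import os;os.chdir('.')
from h import *
b=cv2.imread('pics/s15.png')[220:320,235:335]
cv2.imwrite('pics/c23.png',cv2.resize(b,None,fx=6,fy=6,interpolation=cv2.INTER_CUBIC))
E
```

```text
[0.51721576 0.00357071 0.038     ] [ 0.51883763 -0.00104715  0.026     ] 1.4262964009686445
[0.51721576 0.00357071 0.038     ] [ 0.51734782 -0.00185873  0.0284    ] -0.09611118394296571
[0.51721576 0.00357071 0.038     ] [ 0.51635461 -0.00239978  0.03      ] -1.1110495738839652
```

View pics/c23.png

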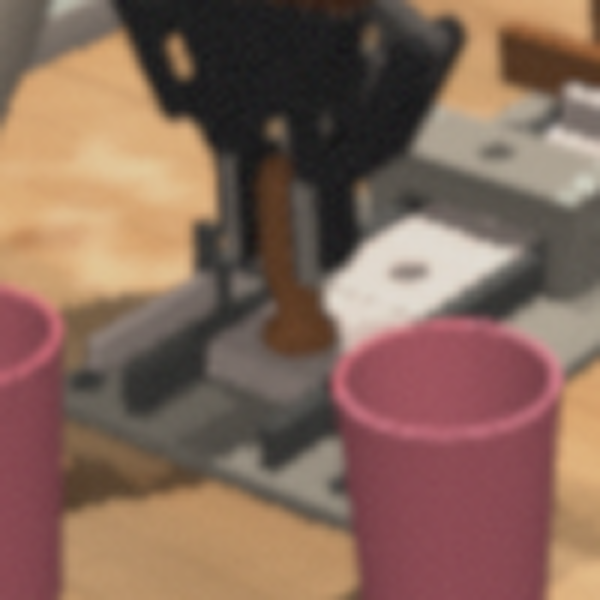

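```bash
python3 - <<'E'
from h import *
for i in range(5):
    for k in range(4): W=manip.snapshot('wrist')
    s=manip.sense();print(s['t'],s['tcp_pos']*1000,s['finger_gap'],s['force'])
W=snap('wrist','w16.png')
a=cv2.imread('pics/w15.png').astype(int);b=cv2.imread('pics/w16.png').astype(int);print(abs(a-b)[290:390,390:490].mean())
E
```

```text
16.175 [498.11874414 -53.08057668  17.52695229] 0.24046874146705954 [ 6.24316951  5.56238279 -3.07063309]
16.375 [498.11012046 -53.0754825   17.53311972] 0.24044855060857492 [ 6.45128636  5.61800009 -4.05602048]
16.575 [498.12458326 -53.07085566  17.5334014 ] 0.23909878448307686 [ 6.71669604  5.21264079 -3.47219637]
16.775 [498.09391267 -53.07779112  17.52952396] 0.24230270502258033 [ 5.37046484  5.30554425 -4.65445929]
16.975 [498.12272195 -53.07781878  17.53354738] 0.24181035399507414 [ 5.46648874  4.70267836 -3.61154026]
1.6320666666666668
```

Over 1 s the arm held the knob without drifting. The pin still stands in the upright cup and nothing else has moved, so I am handing in.

```bash
python3 - <<'E'
from h import *
print(manip.sign_off())
E
```

```text
the job is handed in; nothing more can be done
None
```

I drew the pin straight up out of the bridge with the slide still shut. I lowered it into the plain steel cup and let it go. Then I gripped the knob and pulled it about 49 mm to the front, and handed the job in at about 17 s with the knob still gripped at 80 N. `sign_off()` gives no verdict, so I have only my own checks to go on.

**Pointer and marker:** the last wrist view puts them level within about 0.1 mm, or ±1.5 mm allowing for the uncertain pointer height. The knob's travel of 48.7 mm agrees with the 48.6 mm gap I measured at the start.

**Holding still:** over the last second the arm drifted less than 0.1 mm. The wrist force showed a steady pull of about 6 N along the slide, as expected from the spring.

**Pin, cup and bystanders:** the scene pictures show the pin standing in the upright cup. The jar and bottle look unmoved in the scene pictures. I had no late clear view of the pastry ring, but the arm did not go near it. I judged the bystanders by eye and did not measure them.

**What disagreed:**
- **Fingertip height:** the fingertips stood about 32–37 mm higher than the reported TCP. My first close at the reported height only pinched the top of the pin. I opened, went 36 mm lower, and the second grasp held. I used the same correction for the knob.
- **Finger gap:** it read about 2 mm less than the true diameters on both the pin and the knob.
- **Side force:** about 5 N stayed on the tool across the slide while holding the knob, because the grip is roughly 1 mm off centre.

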